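# Bottom a depth gauge in a dry-block heater's well and set its stop

### The arm

A 6-joint arm with a two-finger parallel gripper is mounted at the origin on a cart in front of the work surface, level with it; the furniture and walls round the work are solid. World frame = base frame: x ahead of the robot, y to its left, z up, the work surface at z = 0. Lengths are in m, angles in rad, forces in N, time in s.
With the tool pointing down it reaches from about 0.275 to 0.825 m from the base axis. Payload 4.9 kg.
Tool frame: the origin (TCP) lies midway between the tips of the shut fingers; the grasp point (between the pads) lies 19 mm behind it (grip_point_offset is the distance from the TCP to the grasp point, in m); z points along the fingers, y is the line along which they close (so a half turn about z gives the same grasp; the last joint's range is limited). The gripper opens to 85 mm and grips with 20 to 120 N. Pads are 22 mm wide; open, the fingers measure 114 mm over their backs; the gripper's body (76 mm by 85 mm) begins 54 mm behind the grasp point. The pads swing forward as they close: fully open they stand 13 mm farther back than shut.
Start: joints at [-1.26, 0.326, -0.193, 1.052, 0, 1.437], TCP at [0.237, -0.496, 0.205] pointing down, gripper open.
Joint ranges: [-2.65, 2.65], [-0.97, 1.79], [-1.3, 1.35], [-1.93, 2.1], [-1.47, 1.37], [-3.14, 3.14]. Speed limits (rad/s): [2.57, 2.57, 3.14, 3.14, 3.14, 3.14].

### API

Orientations are given as a rotation vector (axis times angle).
In Python, from cell import * gives the robot as it stands. Calls block until the motion is done:
- movep(position, orientation): joint-space move of the TCP to a pose.
- move_l(position, velocity=0.15, rot=None, until_force=None): straight line of the TCP; rot=None keeps the orientation; velocity is the mean speed in m/s. With until_force (N) it stops when the force on the tool has changed by that much, and returns True; else False.
- set_joints(angles): joint-space move.
- let_go() and grab(newtons=None): open the fingers fully, or close them until they stop; newtons is the grip in N (None keeps the last).
- sleep(seconds).
- ik(position, orientation): joint angles nearest the present ones, or None.
- get_state(): the state.
- grab_frame(name): name is "scene" or "top" or "wrist"; returns a dict with "img" (400x640x3 uint8, red, green, blue), "fx", "fy", "cx", "cy" (pixels), "cam_to_world" (4x4, takes a point from camera to world coordinates); the wrist camera has in their place "T_tool_cam" (4x4, takes a point from camera to tool coordinates, whose origin is the TCP and whose axes are the flange's). Camera axes: x right, y down, z forward; pixel columns grow to the right and rows downward; lengths in m; the calibration is good to about 2 mm. A picture is of the moment at which its call begins: read the wrist's pose just before it. There is no depth.
A pose or a line that the arm cannot do raises MotionError and nothing moves.
- sign_off(): hands the job in; it is judged then, once.
Trained networks look in the newest picture that a camera, given by its name, has taken for a name from the list of things; names that differ only in an ending like _2 or _b are one class to them, and where a whole thing is asked for, a point or a joint stands for the part that bears it (a point fixed in the world has none). Each returns a list of dicts, best first, with "score" (0 to 1); they miss things now and then, are a little off and sometimes report something else, mostly with a low value. They report only what shows in the picture. A call takes as long as a camera call. They do not tell look-alikes from the thing itself.
- spot_in(camera, name): "centre" ([column, row] in pixels, amid what is visible of it).
- silhouettes(camera, name): "mask" (400x640 bool, what is visible of it) and "centre" ([column, row] in pixels, amid what is visible of it).
- tip_of(camera, name): "centre" ([column, row] in pixels: a listed point, or the origin of a listed thing).
The state is a dict: "clock": time; "q": joint angles; "joint_velocities": joint speeds; "tau": joint torques, N m; "position": TCP position; "eef_rot": TCP orientation; "contact_force": force on the tool from outside, world axes, zero at the start; "wrist_torque": the same for the moment, N m; "finger_gap": opening from 0.0 (shut) to 1.0 (fully open); "grasp_force": force on a finger pad.
Only numpy, scipy, OpenCV 4.12 (cv2) and the standard library are available. Lean on these libraries where they do the work, as an engineer would, in place of code of your own. Each camera call takes 0.05 s, during which the arm holds its last target. There are 200 camera calls.

### The job

Take the orange depth gauge out of the tube rack and lower its steel rod slowly into the blind well of the dry-block heater until it bottoms out. Press on gently, so that the rod slides up through the gauge, until the steel stop flange sits flat on the brass insert, and hold the stop there for one second with about 12 N, never pressing harder than 20 N; then let go and leave the gauge standing upright with its stop on the insert. Leave the tubes, jars, bottle and beaker where they are.

Things in the scene. Friction and masses are not known exactly. Their poses are not given: they have to be found in the camera images.
- gauge: depth gauge, 150 g: orange barrel, diameter 24 mm, on a steel stop flange, diameter 34, 6 mm thick. Origin: centre of the flange's underside (stop face); z up the axis; barrel from z = 6 to 54 mm, grip it near z = 30, clear of the flange. Round: yaw is meaningless. A steel rod runs through it. It starts upright, flange on the rack's top, rod down in a rack hole: lift straight up 50 mm to clear
- rod (a joint): slide of the rod in the gauge, m: 0 = fully out (at the start), grows as the rod is pushed up through the barrel, at most 0.018. It slides against about 4 N of friction and stays where left. At 0 the rod reaches 42 mm below the stop face and 2 mm above the barrel; pushed in, its top comes out of the barrel by as much
- rod_tip (a point): lower end of the rod: steel, 9 mm in diameter, its last 4 mm tapered to 4 mm
- heater: white dry-block heater, fixed, 140 mm (x) by 120 mm (y), 80 mm high; origin under its centre, x from its display side to its back. A square brass insert, 48 by 48 mm, flat-topped, sits in its top, centred 15 mm towards +x from the origin; the well is in the insert's middle
- well (a point): point on the well's axis, level with the housing's top (80 mm above the bench), z up. The insert's top, with the well's mouth, lies 2 to 18 mm above it, differently each time, not reported. The well is vertical, blind, 10.5 mm in diameter, edge sharp, bottom flat and hard, 27 to 34 mm below the insert's top, not reported: the rod bottoms out 8 to 15 mm before the stop meets the insert
- stop_face (a point): centre of the underside of the gauge's stop flange (same point as the gauge's origin)
- rack: white tube rack, fixed, 52 mm (x) by 150 mm (y), top 51 mm above the bench; origin under its centre. Two rows of seven holes. The gauge stands in the hole at x = -11.5, y = +36 mm of the rack's frame; three tubes stand in holes at y = -18, -36 and -54 mm
- tube_a: capped sample tube in the rack, blue cap, 15 mm in diameter, 78 mm long, top 84 mm above the bench; bystander; origin at its lower end
- tube_b: capped sample tube in the rack, yellow cap, same size; bystander
- tube_c: capped sample tube in the rack, red cap, same size; bystander
- jar_3: sample jar with red lid, 63 mm in diameter, 72 mm high; bystander; origin under its centre
- jar_4: sample jar with red lid, 63 mm in diameter, 72 mm high; bystander; origin under its centre
- reagent_bottle: amber reagent bottle with blue cap, 54 mm in diameter, 105 mm high; bystander; origin under its centre
- beaker: glass beaker, 72 mm in diameter, 92 mm high; bystander; origin under its centre
Not all that is in view belongs to the job. What is shaped like the gauge but blue or green is not meant.

How it is judged:
By the outcome, as a careful person would: the job done as asked, in the order asked, and still so for the second after the job is handed in, with the robot touching nothing.
It also fails if it takes over 72 s, if anything falls off the work surface, if the arm or the gripper's body presses on something with over 40 N, if the wrist force passes 120 N, or if a joint passes its speed limit or range.

## Working session

There is one attempt and no reset: what is moved stays moved. The work goes in short steps, each a Python script; the robot and the scene stay as the last script left them, time stands still between calls to the robot, and variables do not carry over. Pictures are saved under pics/ and viewed, at most 10 in all, crops included, and the job is handed in when it is done.

```bash
mkdir -p pics; ls; python3 - <<'E'
from cell import *
import cv2,numpy as np
for c in ("scene","top"):
    f=grab_frame(c); cv2.imwrite(f"pics/{c}0.png",f["img"][:,:,::-1])
    print(c,f["fx"],f["cx"],f["cy"],np.round(f["cam_to_world"],3).tolist())
    for n in ("gauge","heater","rack"):
        print(n,[(np.round(d["centre"],1).tolist(),round(d["score"],2)) for d in spot_in(c,n)])
    for n in ("well","stop_face","rack","heater"):
        print("tip",n,[(np.round(d["centre"],1).tolist(),round(d["score"],2)) for d in tip_of(c,n)])
s=get_state();print(s["clock"],s["position"],s["eef_rot"],s["contact_force"])
E
```

```text
pics
scene 403.6036448361715 322.1412245118542 204.66253901363723 [[0.636, -0.335, 0.696, -0.048], [-0.772, -0.272, 0.574, -0.413], [-0.003, -0.902, -0.431, 0.463], [0.0, 0.0, 0.0, 1.0]]
gauge [([288.8, 272.2], 0.91), ([362.8, 297.0], 0.82), ([391.7, 242.9], 0.68)]
heater [([290.3, 214.3], 0.86), ([390.1, 259.4], 0.35)]
rack [([415.6, 265.2], 0.73)]
tip well [([297.4, 194.9], 0.81)]
tip stop_face [([296.7, 273.3], 0.81), ([393.6, 248.8], 0.6), ([361.6, 300.6], 0.59)]
tip rack [([414.0, 273.1], 0.55)]
tip heater [([295.6, 230.0], 0.55), ([411.8, 273.3], 0.29)]
top 478.22207901527264 315.52137793052486 191.5011341569977 [[-0.014, -0.978, 0.207, 0.325], [-1.0, 0.013, -0.007, 0.08], [0.004, -0.207, -0.978, 1.195], [0.0, 0.0, 0.0, 1.0]]
gauge [([386.1, 243.1], 0.86), ([386.9, 199.0], 0.67), ([324.9, 260.0], 0.55)]
heater [([268.7, 196.1], 0.76)]
rack [([400.1, 189.2], 0.6)]
tip well [([274.9, 187.4], 0.95)]
tip stop_face [([391.2, 245.7], 0.78), ([334.7, 255.4], 0.55), ([386.0, 197.9], 0.51)]
tip rack [([396.7, 192.0], 0.8)]
tip heater [([271.3, 196.7], 0.77)]
0.8 [ 0.23667951 -0.4965208   0.20491201] [3.06414756e+00 6.92920398e-01 5.34200922e-05] [ 0.13782518  0.80133532 -0.48741278]
```

View pics/scene0.png

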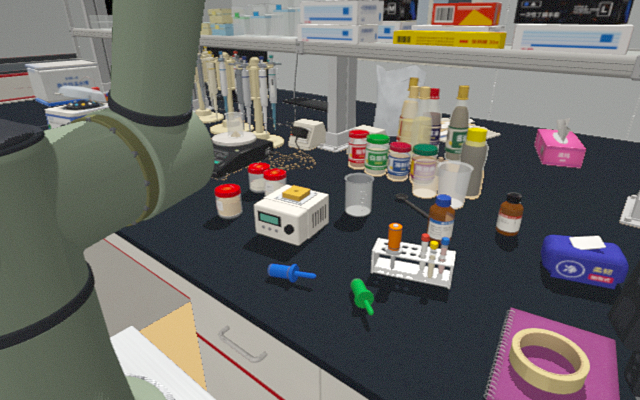

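View pics/top0.png

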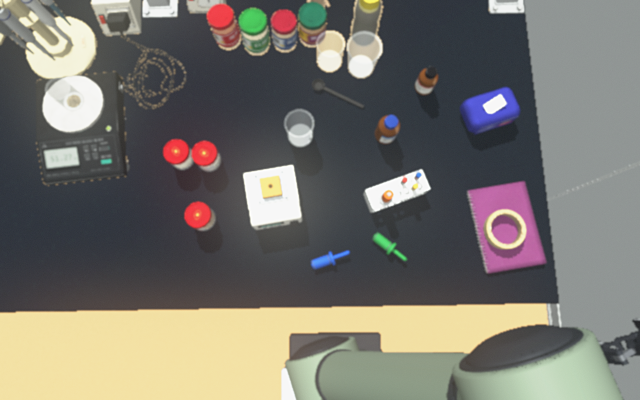

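The scene shows the orange gauge standing in the rack at about (395,236) in the scene view and (387,197) in the top view. The brass insert is at (296,193) and (270,187). The blue and green look-alikes are lying on the bench.

```bash
cat > h.py <<'E'
from cell import *
import cv2,numpy as np
from scipy.spatial.transform import Rotation as R
def rot(psi): return (R.from_euler("z",psi)*R.from_euler("x",np.pi)).as_rotvec()
def ray(f,uv,T=None):
    T=np.array(f["cam_to_world"]) if T is None else T
    d=T[:3,:3]@np.array([(uv[0]-f["cx"])/f["fx"],(uv[1]-f["cy"])/f["fy"],1.]); return T[:3,3],d
def plane(f,uv,z,T=None):
    o,d=ray(f,uv,T); return o+d*(z-o[2])/d[2]
def proj(f,p,T):
    c=np.linalg.inv(T)@np.append(p,1); return [c[0]/c[2]*f["fx"]+f["cx"],c[1]/c[2]*f["fy"]+f["cy"]]
def wrist():
    s=get_state(); f=grab_frame("wrist"); T=np.eye(4)
    T[:3,:3]=R.from_rotvec(s["eef_rot"]).as_matrix(); T[:3,3]=s["position"]
    return f,T@np.array(f["T_tool_cam"])
E
python3 - <<'E'
from h import *
t=grab_frame("top"); s=grab_frame("scene")
for n,z,a,b in (("gauge",.051,(386,197.9),(393.6,248.8)),("well",.08,(274.9,187.4),(297.4,194.9)),("rack",0,(396.7,192),(414,273.1)),("heater",0,(271.3,196.7),(295.6,230))):
    print(n,plane(t,a,z).round(4),plane(s,b,z).round(4))
m=silhouettes("top","rack"); t=grab_frame("top"); 
for n in("rack","heater"):
    m=silhouettes("top",n)
    if m:
        m=m[0]["mask"].astype(np.uint8); c=max(cv2.findContours(m,0,2)[0],key=cv2.contourArea)
        b=cv2.boxPoints(cv2.minAreaRect(c)); w=np.array([plane(t,p,.05 if n=="rack" else .08)[:2] for p in b])
        e=np.diff(np.vstack([w,w[:1]]),axis=0); print(n,[(np.hypot(*v).round(3),np.degrees(np.arctan2(v[1],v[0])).round(1)) for v in e[:2]])
f=grab_frame("wrist");print(f["fx"],f["cx"],f["cy"],np.round(f["T_tool_cam"],3).tolist())
for psi in np.arange(-3,3.2,.5):
    print(psi.round(1),[None if (q:=ik([.33,y,.3],rot(psi))) is None else np.round(q,2).tolist() for y in(-.06,.16)])
E
```

```text
gauge [ 0.5492 -0.1006  0.051 ] [ 0.5511 -0.0963  0.051 ]
well [0.5726 0.1681 0.08  ] [0.5738 0.1747 0.08  ]
rack [ 0.5742 -0.1367  0.    ] [ 0.5721 -0.1341  0.    ]
heater [0.5663 0.1836 0.    ] [0.5525 0.164  0.    ]
rack [(np.float64(0.161), np.float64(-71.0)), (np.float64(0.06), np.float64(-164.3))]
heater [(np.float64(0.123), np.float64(-82.3)), (np.float64(0.145), np.float64(-172.4))]
336.0160057789478 317.2258999363606 199.98425999763336 [[0.001, -0.954, -0.299, 0.076], [1.0, 0.0, 0.001, 0.001], [-0.001, -0.299, 0.954, -0.17], [0.0, 0.0, 0.0, 1.0]]
-3.0 [[-0.4, -0.14, -0.47, 1.24, 0.0, -0.54], [0.25, -0.08, -0.42, 1.23, 0.0, 0.11]]
-2.5 [[-0.4, -0.14, -0.47, 1.24, 0.0, -1.04], [0.25, -0.08, -0.42, 1.23, 0.0, -0.39]]
-2.0 [[-0.4, -0.14, -0.47, 1.24, 0.0, -1.54], [0.25, -0.08, -0.42, 1.23, 0.0, -0.89]]
-1.5 [[-0.4, -0.14, -0.47, 1.24, 0.0, -2.04], [0.25, -0.08, -0.42, 1.23, 0.0, -1.39]]
-1.0 [[-0.4, -0.14, -0.47, 1.24, 0.0, -2.54], [0.25, -0.08, -0.42, 1.23, 0.0, -1.89]]
-0.5 [[-0.4, -0.14, -0.47, 1.24, 0.0, -3.04], [0.25, -0.08, -0.42, 1.23, 0.0, -2.39]]
0.0 [[-0.4, -0.14, -0.47, 1.24, 0.0, 2.74], [0.25, -0.08, -0.42, 1.23, 0.0, -2.89]]
0.5 [[-0.4, -0.14, -0.47, 1.24, 0.0, 2.24], [0.25, -0.08, -0.42, 1.23, 0.0, 2.89]]
1.0 [[-0.4, -0.14, -0.47, 1.24, 0.0, 1.74], [0.25, -0.08, -0.42, 1.23, 0.0, 2.39]]
1.5 [[-0.4, -0.14, -0.47, 1.24, 0.0, 1.24], [0.25, -0.08, -0.42, 1.23, 0.0, 1.89]]
2.0 [[-0.4, -0.14, -0.47, 1.24, 0.0, 0.74], [0.25, -0.08, -0.42, 1.23, 0.0, 1.39]]
2.5 [[-0.4, -0.14, -0.47, 1.24, 0.0, 0.24], [0.25, -0.08, -0.42, 1.23, 0.0, 0.89]]
3.0 [[-0.4, -0.14, -0.47, 1.24, 0.0, -0.26], [0.25, -0.08, -0.42, 1.23, 0.0, 0.39]]
```

```bash
python3 - <<'E'
from h import *
psi=1.876
for i,(n,p) in enumerate((("gauge",[.55,-.10,.20]),("well",[.573,.17,.24]),("well",[.573,.17,.19]))):
    movep(p,rot(psi)); sleep(.3)
    f,T=wrist(); cv2.imwrite(f"pics/w{i}.png",f["img"][:,:,::-1]); np.savez(f"w{i}.npz",T=T,**{k:f[k] for k in("img","fx","fy","cx","cy")})
    s=get_state(); print(s["clock"],s["position"].round(4),s["contact_force"].round(2))
    for nm in ((("stop_face",.051),("rack",0)) if n=="gauge" else (("well",.08),)):
        for d in tip_of("wrist",nm[0]): print(nm,np.round(d["centre"],1),round(d["score"],2),plane(f,d["centre"],nm[1],T).round(4))
E
python3 -c "
import cv2,numpy as np
a=[cv2.imread(f'pics/w{i}.png') for i in (0,1)]; cv2.imwrite('pics/m1.png',cv2.resize(np.vstack(a),None,fx=.75,fy=.75)); cv2.imwrite('pics/m2.png',cv2.imread('pics/w2.png'))"
```

```text
3.3333 [ 0.55   -0.1005  0.2   ] [0.78 0.6  0.83]
('stop_face', 0.051) [204.  147.9] 0.73 [ 0.4387 -0.1072  0.051 ]
('stop_face', 0.051) [315.8 172.4] 0.68 [ 0.5469 -0.098   0.051 ]
('rack', 0) [324.6 193.8] 0.85 [ 0.5673 -0.13    0.    ]
4.85 [0.5732 0.1691 0.2399] [ 0.45  0.28 -0.51]
('well', 0.08) [321.9 164.8] 0.56 [0.5744 0.1783 0.08  ]
('well', 0.08) [235.2 352.1] 0.28 [ 0.5443 -0.0699  0.08  ]
5.5667 [0.5738 0.1702 0.1913] [ 0.9   0.42 -0.44]
('well', 0.08) [317. 174.] 0.79 [0.5703 0.1799 0.08  ]
```

View pics/m1.png

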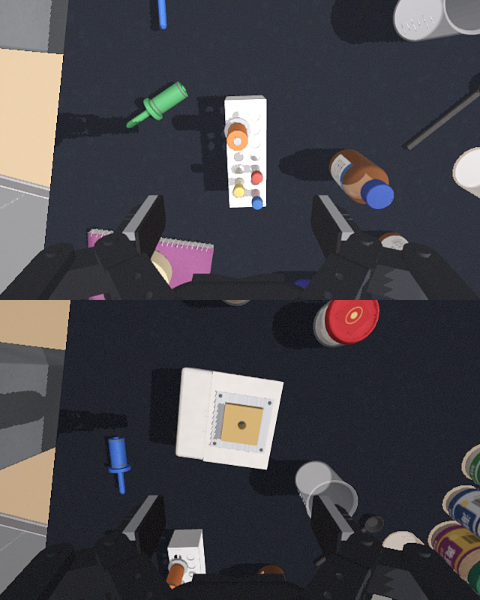

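View pics/m2.png

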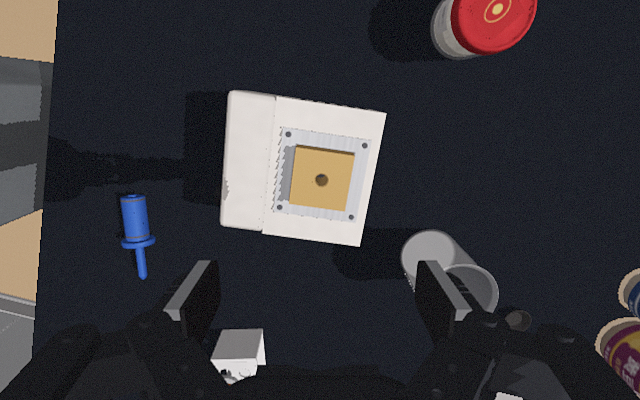

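The wrist views show the gauge top at about (317,188), with the fingers aligned across the rack. The well mouth is near (322,180) in the closer view, and the brass insert around it is clear.

```bash
cat >> h.py <<'E'
def brass(img):
    hsv=cv2.cvtColor(img,cv2.COLOR_RGB2HSV); m=cv2.inRange(hsv,(14,70,150),(26,190,255))
    n,l,st,c=cv2.connectedComponentsWithStats(m); k=[i for i in range(1,n) if st[i,4]>800 and 120<c[i,1]<320 and 200<c[i,0]<450]
    if not k: return None
    k=max(k,key=lambda i:st[i,4]); m=(l==k).astype(np.uint8); cs=cv2.findContours(m,cv2.RETR_CCOMP,cv2.CHAIN_APPROX_NONE)
    outs=[q for q,hh in zip(cs[0],cs[1][0]) if hh[3]<0]; outer=max(outs,key=cv2.contourArea)
    hole=max([q for q,hh in zip(cs[0],cs[1][0]) if hh[3]>=0],key=cv2.contourArea,default=None)
    return cv2.minAreaRect(outer),(None if hole is None or len(hole)<6 else cv2.fitEllipse(hole))
E
cat > o.py <<'E'
from h import *
for i in(1,2):
    f=np.load(f"w{i}.npz"); b,h=brass(f["img"]); print(b,h)
    for z in (.082,.09,.098):
        w=np.array([plane(f,p,z,f["T"])[:2] for p in cv2.boxPoints(b)]); print(z,plane(f,h[0],z,f["T"]).round(4),w.mean(0).round(4),np.hypot(*np.diff(w,axis=0).T).round(4))
f=np.load("w0.npz"); hsv=cv2.cvtColor(f["img"],cv2.COLOR_RGB2HSV); m=cv2.inRange(hsv,(3,150,100),(18,255,255)); m[:,:285]=0;m[:,350:]=0;m[:120]=0;m[230:]=0
c=max(cv2.findContours(m,0,2)[0],key=cv2.contourArea); print(cv2.boundingRect(c))
cv2.imwrite("pics/g.png",cv2.resize(np.hstack([f["img"][130:230,270:370],np.load("w2.npz")["img"][130:230,270:370]])[:,:,::-1],None,fx=4,fy=4,interpolation=0))
E
python3 o.py
```

```text
((321.739990234375, 165.8199920654297), (50.628849029541016, 49.21463394165039), 8.130102157592773) ((322.0601806640625, 166.48480224609375), (11.059358596801758, 11.723628997802734), 96.91722869873047)
0.082 [0.5749 0.1771 0.082 ] [0.5746 0.1771] [0.0493 0.0491 0.0497]
0.09 [0.5743 0.1786 0.09  ] [0.574  0.1787] [0.0481 0.0479 0.0485]
0.098 [0.5737 0.1802 0.098 ] [0.5734 0.1802] [0.0469 0.0467 0.0472]
((320.8099670410156, 178.8300018310547), (59.538394927978516, 56.85138702392578), 8.130102157592773) ((321.05780029296875, 179.51187133789062), (13.219579696655273, 13.754755973815918), 93.57112884521484)
0.082 [0.5749 0.1768 0.082 ] [0.5747 0.1767] [0.0497 0.0496 0.0501]
0.09 [0.5742 0.1787 0.09  ] [0.574  0.1786] [0.0483 0.0482 0.0487]
0.098 [0.5735 0.1805 0.098 ] [0.5734 0.1804] [0.0469 0.0468 0.0473]
(302, 164, 27, 22)
```

View pics/g.png

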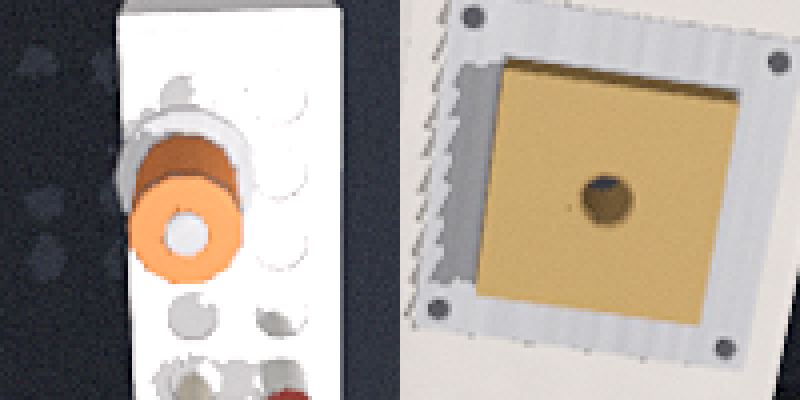

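```bash
python3 - <<'E'
from h import *
psi=1.876
f=np.load("w0.npz"); g=plane(f,(316.75,188.5),.107,f["T"]); print("gauge",g.round(4))
movep([g[0],g[1],.15],rot(psi)); 
move_l([g[0],g[1],.061],.1); sleep(.2); s0=get_state()
grab(60); sleep(.3); s=get_state(); print(s["clock"],s["position"].round(4),s["finger_gap"],s["grasp_force"],s0["contact_force"].round(2),s["contact_force"].round(2))
move_l([g[0],g[1],.20],.1)
movep([.5742,.1788,.21],rot(psi)); sleep(.4)
s=get_state(); print(s["clock"],s["position"].round(4),s["finger_gap"],s["grasp_force"],s["contact_force"].round(2))
f,T=wrist(); cv2.imwrite("pics/h0.png",f["img"][:,:,::-1]); np.savez("h0.npz",T=T,**{k:f[k] for k in("img","fx","fy","cx","cy")})
Tc=np.array(f["T_tool_cam"])
for n,z in(("rodtop",-.045),("barreltop",-.043),("stopface",.010),("tip",.052)): print(n,np.round(proj(f,[0,0,z],Tc),1))
try:print("brass",brass(f["img"]))
except Exception as e:print(e)
E
```

```text
gauge [ 0.5481 -0.0984  0.107 ]
8.825 [ 0.5484 -0.0985  0.0613] 0.25447851969327284 58.83860170841217 [ 0.04  0.23 -0.08] [-0.18 -0.88  4.7 ]
11.8417 [0.5744 0.1781 0.2101] 0.25297599135098126 58.76594603061676 [-0.43  0.79 -1.84]
rodtop [318.4 281.8]
barreltop [318.4 279.4]
stopface [318.2 231.2]
tip [318.1 207.8]
brass (((317.62908935546875, 182.1707000732422), (55.1649169921875, 52.936302185058594), 7.907163143157959), ((317.9319763183594, 182.7387237548828), (11.951899528503418, 12.428569793701172), 114.52869415283203))
```

View pics/h0.png

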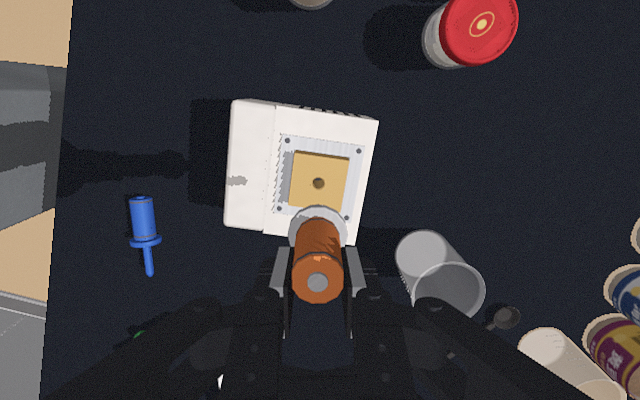

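The gauge is held upright. Its rod top is at about (317,282), its flange centre near (318,230), and the well mouth at (318,183). I'll zoom in to measure the hand-camera bias.

```bash
python3 - <<'E'
from h import *
f=np.load("h0.npz"); im=f["img"]
cv2.imwrite("pics/z.png",cv2.resize(im[200:310,270:370][:,:,::-1],None,fx=5,fy=5,interpolation=0))
b,h=brass(im)
print(plane(f,h[0],.091,f["T"]).round(4),plane(f,b[0],.091,f["T"]).round(4))
s=get_state();print(s["position"].round(4))
E
```

```text
[0.5741 0.1788 0.091 ] [0.5737 0.1792 0.091 ]
[0.5743 0.1783 0.21  ]
```

View pics/z.png

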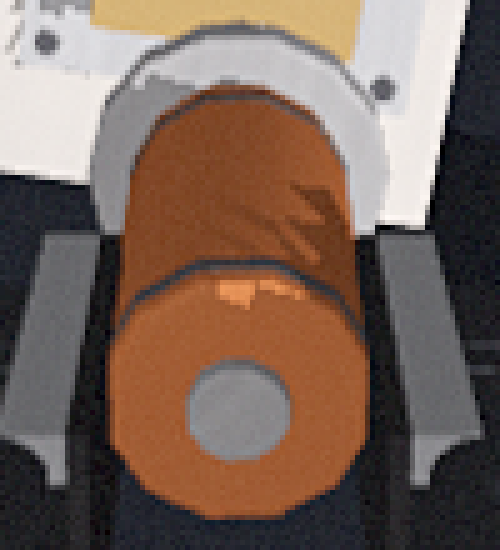

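```bash
python3 - <<'E'
from h import *
W=np.array([.5744,.1789]); c=W.copy()
move_l([*c,.150],.08); 
for _ in range(2):
    sleep(.3); s=get_state(); c=c+W-s["position"][:2]; move_l([*c,.150],.03)
sleep(.3); F0=np.mean([get_state()["contact_force"] for _ in range(5)],axis=0); s=get_state()
print(s["clock"],s["position"].round(5),F0.round(2),R.from_rotvec(s["eef_rot"]).as_matrix()[:,2].round(4))
hit=move_l([*c,.105],.015,until_force=3); s=get_state()
print(hit,s["clock"],s["position"].round(5),(s["contact_force"]-F0).round(2),s["wrist_torque"].round(3))
np.savez("st.npz",c=c,F0=F0)
E
```

```text
14.1917 [0.57438 0.1789  0.14999] [ 0.49 -0.31 -1.46] [-0. -0. -1.]
True 16.3583 [0.57436 0.17889 0.11267] [-0.26 -0.01  4.36] [ 0.034 -0.107 -0.027]
```

```bash
python3 - <<'E'
from h import *
d=np.load("st.npz"); c,F0=d["c"],d["F0"]
hit=move_l([*c,.104],.006,until_force=6); s=get_state(); print(hit,s["clock"],s["position"].round(5),(s["contact_force"]-F0).round(2))
if not hit:
    hit=move_l([*c,.096],.004,until_force=4); s=get_state(); print(hit,s["clock"],s["position"].round(5),(s["contact_force"]-F0).round(2))
for _ in range(4):
    sleep(.05); s=get_state(); print(s["clock"],s["position"].round(5),(s["contact_force"]-F0).round(2),s["wrist_torque"].round(3),s["finger_gap"])
E
```

```text
False 17.825 [0.57427 0.17886 0.10394] [0.27 0.77 3.29]
True 18.675 [0.57438 0.17891 0.10189] [0.3  1.26 5.06]
18.725 [0.57434 0.17888 0.10188] [-1.08  0.65  5.4 ] [-0.014  0.077 -0.029] 0.25663998961289913
18.775 [0.57438 0.17888 0.1019 ] [-1.19  0.25  4.86] [ 0.025  0.106 -0.04 ] 0.2542501824217155
18.825 [0.57438 0.17891 0.10189] [-0.89 -0.33  5.09] [-0.082  0.079 -0.039] 0.2516273460562038
18.875 [0.5744  0.17891 0.10188] [-0.82  0.06  5.92] [-0.068  0.14   0.013] 0.25671434263320897
```

```bash
python3 - <<'E'
from h import *
d=np.load("st.npz"); c,F0=d["c"],d["F0"]
def fz():
    v=[]
    for _ in range(5): sleep(.03); v.append(get_state()["contact_force"][2]-F0[2])
    return np.mean(v)
z=get_state()["position"][2]; F=fz(); prev=F; step=.0001
for i in range(40):
    if F>12.8: break
    z-=step; move_l([*c,z],.004); prev,F=F,fz()
    print(f"{z:.5f} {get_state()['position'][2]:.5f} {F:.2f}")
    if F-prev>1.5: step=max(.00002,step*min(1,(13.5-F)/(F-prev)))
t=get_state()["clock"]; v=[]
if F<17:
    while get_state()["clock"]<t+1.5: sleep(.1); v.append(round(get_state()["contact_force"][2]-F0[2],1))
s=get_state(); print(s["clock"],v,s["position"].round(5),s["wrist_torque"].round(3))
E
```

```text
0.10178 0.10188 5.88
0.10168 0.10188 7.18
0.10158 0.10188 7.72
0.10148 0.10185 8.89
0.10138 0.10184 8.76
0.10128 0.10185 9.53
0.10118 0.10187 9.63
0.10108 0.10186 10.73
0.10098 0.10186 11.03
0.10088 0.10183 11.71
0.10078 0.10184 12.06
0.10068 0.10182 13.08
25.5417 [np.float64(12.9), np.float64(13.6), np.float64(13.6), np.float64(13.3), np.float64(12.3), np.float64(13.1), np.float64(13.0), np.float64(12.8), np.float64(12.2), np.float64(13.6), np.float64(12.8), np.float64(13.3), np.float64(13.1), np.float64(13.6), np.float64(12.7)] [0.57452 0.17889 0.10184] [-0.068  0.718 -0.011]
```

```bash
python3 - <<'E'
from h import *
d=np.load("st.npz"); c,F0=d["c"],d["F0"]
s=get_state(); print((s["contact_force"]-F0).round(2))
move_l([*c,.1016],.004); sleep(.2); s=get_state(); print(s["position"].round(5),(s["contact_force"]-F0).round(2),s["wrist_torque"].round(3))
let_go(); sleep(.3); s=get_state(); print(s["clock"],s["position"].round(5),s["contact_force"].round(2),s["finger_gap"])
move_l([*c,.21],.1); sleep(.3)
f,T=wrist(); cv2.imwrite("pics/e0.png",f["img"][:,:,::-1])
for n,z in(("barreltop",.0915+.054),("rodtop",.0915+.056+.0108),("stop",.0915)): print(n,np.round(proj(f,[*c,z],T),1))
sc=grab_frame("scene"); cv2.imwrite("pics/e1.png",np.hstack([cv2.resize(sc["img"][130:250,230:380],None,fx=2.6,fy=2.6),cv2.resize(f["img"][110:270,250:400],(390,312*390//293))[:312]])[:,:,::-1])
print(get_state()["clock"])
E
```

```text
[-3.26  0.32 12.65]
[0.57446 0.17891 0.10186] [-1.23 -0.05  8.89] [-0.11   0.299  0.044]
27.0583 [0.57442 0.17888 0.10166] [-0.1   0.5   0.66] 1.0017478624231144
barreltop [318.6 202.6]
rodtop [318.6 208.2]
stop [318.5 183.9]
28.6917
```

View pics/e1.png

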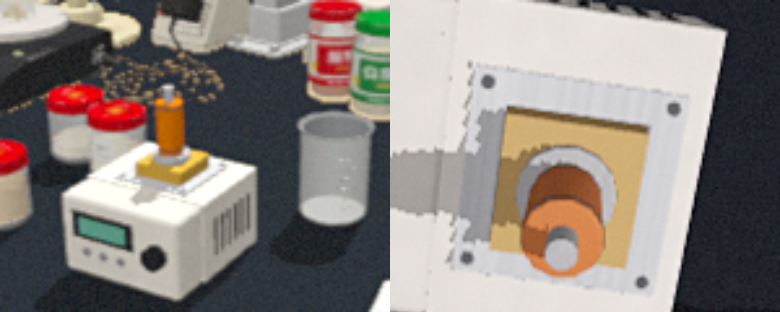

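The gauge stands upright on the brass insert with its stop seated, the rod pushed up out of the barrel, and the gripper clear. In the scene view it is at about (295,185).

```bash
python3 -c "
from cell import *
print(sign_off())"
```

```text
the job is handed in; nothing more can be done
None
```

The gauge stands upright in the heater's well with its stop on the brass insert, after the stop was held there for about 1.5 s at roughly 13 N (12–14 N read, including up to about 4 N of rod friction); the job took about 29 s and is handed in.

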